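# Set the stop screw of a pastry press to the setting block

### The arm

A 6-joint arm with a two-finger parallel gripper is mounted at the origin on the work surface. World frame = base frame: x ahead of the robot, y to its left, z up, the work surface at z = 0. Lengths are in m, angles in rad, forces in N, time in s.
With the tool pointing down it reaches from about 0.35 to 0.975 m from the base axis. Payload 17.4 kg.
Tool frame: the origin (TCP) lies where the fingers leave the gripper's body, on its centre line; the fingertips stand 73 mm ahead of it and the grasp point (between the pads) lies 54 mm ahead of it; z points along the fingers, y is the line along which they close (so a half turn about z gives the same grasp; the last joint's range is limited). The gripper opens to 85 mm and grips with 20 to 120 N. Pads are 22 mm wide; open, the fingers measure 114 mm over their backs; the gripper's body (76 mm by 85 mm) begins 54 mm behind the grasp point. The pads swing forward as they close: fully open they stand 13 mm farther back than shut.
Start: joints at [1.235, 0.116, 1.442, -0, 1.584, -0.038], TCP at [0.198, 0.645, 0.304] pointing down, gripper open.
Joint ranges: [-2.83, 2.83], [-0.83, 2.19], [0.07, 2.5], [-1.14, 4.28], [0.01, 3], [-2.97, 2.97]. Speed limits (rad/s): [1.89, 1.89, 2.22, 3.14, 3.14, 3.14].

### API

Orientations are given as a unit quaternion [w, x, y, z].
In Python, from rig import ctrl gives the robot as it stands. The module is installed in compiled form; this text tells all that it offers.
- The arm moves only by the tool carry_out, never from a script. Its argument "rows" is one flat list of numbers, 7 for each row, row after row: the closure, from 0 (fully open) to 1 (shut), then the shift along the tool's x, y, z each as a share of 0.25 m, from -1 to 1, then the turn, a rotation vector about the tool's x, y, z each as a share of 180 degrees, from -1 to 1. A call has 1 to 8 rows; each row shifts and turns the commanded pose from where the row before left it, along the tool's axes as they then stand; what a row does not reach is not made up. A row lasts 1/8 s, in which the tool goes at most 62.5 mm and 10.7 degrees, less where a joint would pass 70% of its speed; a pose out of reach is approached as far as the arm can. A call with a number of a shift or a turn outside -1 to 1 is refused whole. A call with a gripper value outside its range is refused whole. The fingers move at their own pace and stop on an object; "squeeze" is the grip in N (left out, the last holds). Time passes only in rows, so rows that do not move let the fingers close. It gives the time, the measured TCP pose, the force, the opening and the grip force at its end, in the units of the state.
- ctrl.get_state(): the state, without advancing time (a new reading comes with each control period).
- ctrl.grab_frame(name): name is "scene" or "top" or "wrist"; returns a dict with "image" (384x512x3 uint8, red, green, blue), "fx", "fy", "cx", "cy" (pixels), "dist" ([k1, k2, p1, p2, k3] as OpenCV has them; the pictures are not rectified), "rvec" (rotation vector, rad) and "tvec" (3), from world to camera coordinates, as OpenCV has them; the wrist camera has in their place "tool_from_camera" (4x4, takes a point from camera to tool coordinates, whose origin is the TCP and whose axes are the flange's). Camera axes: x right, y down, z forward; pixel columns grow to the right and rows downward; lengths in m; the calibration is good to about 2 mm. A picture is of the moment at which its call begins: read the wrist's pose just before it. There is no depth.
- ctrl.sign_off(): hands the job in; it is judged then, once.
The state is a dict: "time": time; "q": joint angles; "joint_velocities": joint speeds; "joint_torque": joint torques, N m; "tcp_pos": TCP position; "orientation": TCP orientation; "wrist_force": force on the tool from outside, world axes, zero at the start; "torque": the same for the moment, N m; "finger_gap": finger opening in m; "grip_force": force on a finger pad.
Only numpy, scipy, OpenCV 4.12 (cv2) and the standard library are available. Lean on these libraries where they do the work, as an engineer would, in place of code of your own. Each camera call takes 0.05 s, during which the arm holds its last target. There are 200 camera calls.

### The job

Take the black driver with the flat paddle handle out of the tool stand and stand it fully down in the slot of the pastry press's stop screw. Turn the screw clockwise with it until the setting block just drags beneath the brass foot: the sprung foot resting lightly on the block, pushed in about 2 mm, never screwed hard down, with the block left where it lies. Let go and leave the driver standing upright in the screw.

Things in the scene. Friction and masses are not known exactly. Their poses are not given: they have to be found in the camera images.
- driver_grip (a point): Centre of the driver's handle: black flat paddle 42 (own x) x 24 (y, grip across it) x 90 mm (z, up). 45 mm below it a flat shoulder, with a steel blade 24 (x) x 6 (y) mm hanging 22 mm lower. 0.14 kg. Starts upright in one of three slots in a row (along own x, 75 mm apart), shoulder on the 45 mm tall wooden stand. The other two tools have ball and slim round handles, 71 mm tall.
- screw_slot (a point): Centre of the slot mouth on top of the screw's 46 mm square steel head; x along the slot, z up; turns with the screw. Slot 27 x 9 mm, 24 deep, chamfered 3 mm: the seated driver's shoulder rests on the head, handle centre 45 mm above this point. The blade plays 0.12 rad before it carries the screw. Clockwise from above lowers the foot 6 mm per rad; the head keeps its height. It stays where left.
- foot: Brass foot on the screw's axis below the press's arm: disc of 22 mm diameter, 7 mm tall; origin at the centre of its underside. Hangs 1 to 6 mm clear of the block at the start. Sprung: after it meets the block it stays there while the screw goes on, pressing about 2 N per mm pushed in (9 mm at most).
- block: Steel setting block 80 (own x) x 36 x 20 mm, 0.4 kg, lying loose on the press's base plate, already beneath the foot. Origin at the centre of its underside: its top is 20 mm higher.
Mind the look-alikes: they are no part of the job. Leave any orange or pink look-alike of the part that bears screw_slot alone.

How it is judged:
On the way:
1. the driver stands fully down in the slot while the foot is still clear of the block (horizontal distance between driver_grip and screw_slot below 0.012 m and z of driver_grip in the frame of screw_slot below 0.051 m and contact force between foot and block below 0.2 N), for 0.1 s.
At the end, for the whole second after the job is handed in: The foot presses on the setting block with 0.3 to 7.5 N (pushed in by up to about 3.5 mm), the block lies within 12 mm of where it began, and the released driver stands in the slot, seated to within 6 mm of full depth, within 15 mm of the screw's axis and 11 degrees of upright (contact force between foot and block between 0.3 and 7.5 N and horizontal distance between driver_grip and screw_slot below 0.015 m and z of driver_grip in the frame of screw_slot below 0.051 m and angle between driver_grip's own z axis and vertical below 0.2 rad and distance of block from where it was at the start of the episode below 0.012 m and linear speed of block below 0.02 m/s); the robot touches nothing.
It fails at once if the foot is screwed hard down on the block (over 15 N) (contact force between foot and block above 15 N).
It also fails if it takes over 35 s, if anything falls off the work surface, if the arm or the gripper's body presses on something with over 40 N, if the wrist force passes 120 N, or if a joint passes its speed limit or range.

## Working session

There is one attempt and no reset: what is moved stays moved. The work goes in short steps, Python scripts to look and compute and a tool call to move; the robot and the scene stay as the last step left them, time stands still between calls to the robot, and variables do not carry over. Pictures are saved under pics/ and viewed, at most 10 in all, crops included, and the job is handed in when it is done.

Besides the shell and the picture viewer there is one more tool, called by a JSON object that holds its "fn" and its "kwargs", one argument or row to a line. carry_out: Moves the arm, as the interface text tells. Its arguments: {"type":"object","properties":{"rows":{"type":"array","items":{"type":"number","minimum":-1,"maximum":1}},"squeeze":{"type":"number"}},"required":["rows"]}

```bash
mkdir -p pics; cat > h.py <<'E'
import numpy as np,cv2,pickle
from scipy.spatial.transform import Rotation as R
from rig import ctrl
def grab(n,save=None):
    s=ctrl.get_state(); f=ctrl.grab_frame(n); f=dict(f)
    K=np.array([[f['fx'],0,f['cx']],[0,f['fy'],f['cy']],[0,0,1.]])
    if 'rvec' in f:
        Rm=cv2.Rodrigues(np.array(f['rvec'],float))[0]; C=-Rm.T@np.array(f['tvec'],float).ravel(); Rw=Rm.T
    else:
        q=s['orientation']; Rt=R.from_quat([q[1],q[2],q[3],q[0]]).as_matrix(); T=np.array(f['tool_from_camera'])
        Rw=Rt@T[:3,:3]; C=Rt@T[:3,3]+np.array(s['tcp_pos'])
    v=dict(img=f['image'],K=K,d=np.array(f['dist'],float),Rw=Rw,C=C)
    if save:
        cv2.imwrite(f'pics/{save}.png',f['image'][:,:,::-1]); pickle.dump(v,open(f'pics/{save}.pkl','wb'))
    return v
def load(n): return pickle.load(open(f'pics/{n}.pkl','rb'))
def rays(v,px):
    u=cv2.undistortPoints(np.array(px,float).reshape(-1,1,2),v['K'],v['d']).reshape(-1,2)
    d=np.c_[u,np.ones(len(u))]@v['Rw'].T
    return d/np.linalg.norm(d,axis=1)[:,None]
def onz(v,px,z):
    d=rays(v,px); return v['C']+d*((z-v['C'][2])/d[:,2])[:,None]
def tri(v1,p1,v2,p2):
    d1=rays(v1,[p1])[0];d2=rays(v2,[p2])[0]
    A=np.c_[d1,-d2];t=np.linalg.lstsq(A,v2['C']-v1['C'],rcond=None)[0]
    a=v1['C']+t[0]*d1;b=v2['C']+t[1]*d2
    return (a+b)/2,np.linalg.norm(a-b)
def proj(v,P):
    r=cv2.Rodrigues(v['Rw'].T)[0];t=-v['Rw'].T@v['C']
    return cv2.projectPoints(np.array(P,float).reshape(-1,1,3),r,t,v['K'],v['d'])[0].reshape(-1,2)
E
python3 - <<'E'
from h import *
import h
a=grab('scene','scene0');b=grab('top','top0');c=grab('wrist','wrist0')
print(a['C'],b['C'],c['C'])
s=ctrl.get_state();print(s['time'],s['orientation'],s['finger_gap'])
E
```

```text
[ 0.95877872 -0.37508979  0.58163779] [ 0.35815348 -0.01209785  1.23872547] [0.13495814 0.66580848 0.37333417]
0.15 [-9.00180845e-05  1.48345561e-01  9.88935482e-01 -4.45157584e-04] 0.08530231228860091
```

View pics/scene0.png

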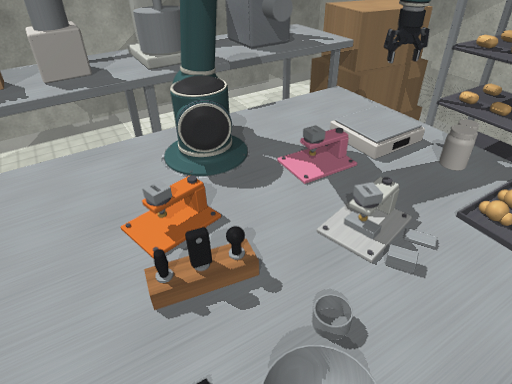

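View pics/top0.png

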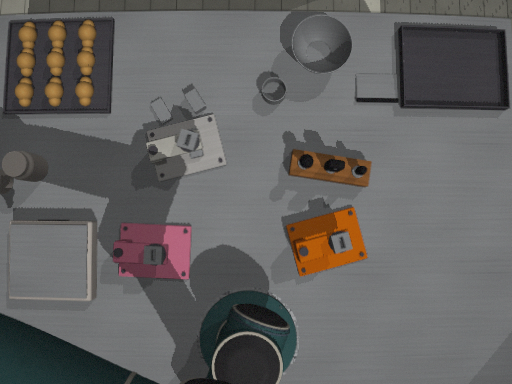

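The scene view shows three presses: white at scene (368,195) / top (188,140), orange at (157,195) / (341,242), and pink at (315,133) / (153,255). The stand holds slim (162,263), flat paddle (199,247) and ball (236,238) handles. I choose the middle paddle, top (335,165), and the white press. One close crop will check both.

```bash
python3 - <<'E'
import cv2,numpy as np
a=cv2.imread('pics/scene0.png');b=cv2.imread('pics/top0.png')
def c(i,x,y,w,h): return cv2.resize(i[y:y+h,x:x+w],(400,300),interpolation=cv2.INTER_CUBIC)
cv2.imwrite('pics/crop1.png',np.vstack([np.hstack([c(a,145,220,120,90),c(a,315,165,120,90)]),np.hstack([c(b,285,132,100,75),c(b,140,80,100,75+25)[:300]])]))
# note: last crop is 100x100 -> scaled 4 x 3
E
```

```text
(no output)
```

View pics/crop1.png

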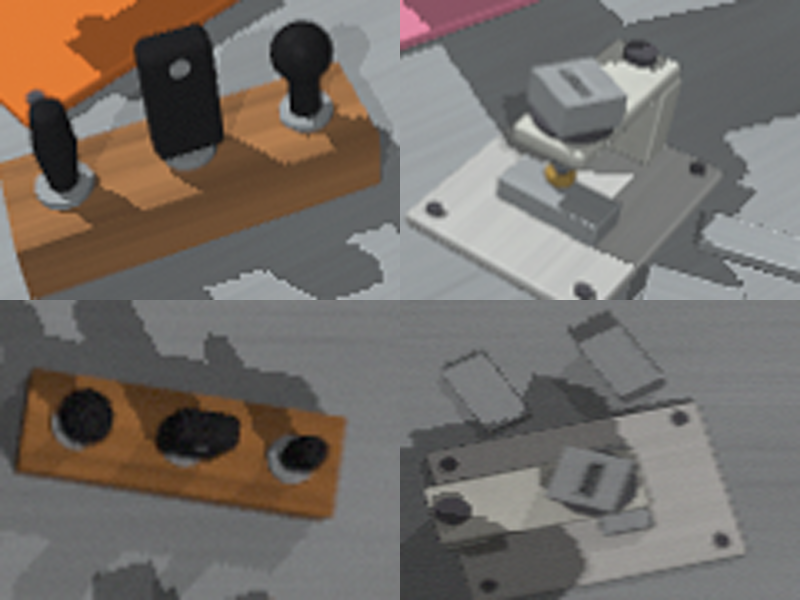

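The crop confirms the paddle in the middle slot and the white press with its slotted steel head over the block. Triangulating both next.

```bash
python3 - <<'E'
from h import *
np.set_printoptions(precision=4,suppress=True)
a=load('scene0');b=load('top0');w=load('wrist0')
S=lambda x,y:(145+x*.3,220+y*.3)
T=lambda x,y:(285+x*.25,132+(y-300)*.25)
print('slot',tri(a,(367.5,189.6),b,(188.3,140)))
print('handle top',tri(a,S(172,33),b,T(203,418)))
c=onz(b,[T(32,372),T(345,418),T(330,518),T(18,472)],0.045);print('stand',c,c.mean(0))
d=c[1]-c[0];print('stand yaw',np.arctan2(d[1],d[0]), np.linalg.norm(d))
P=lambda x,y:(140+(x-400)*.25,80+(y-300)/3)
t=tri(a,(367.5,189.6),b,(188.3,140))[0]
e=onz(b,[P(583,492),P(603,465)],t[2]);print('slot ends',e)
hd=onz(b,[P(566,448),P(637,459),P(622,512),P(549,500)],t[2]);print('head',hd.mean(0),hd)
for i in range(4):
  f=hd[(i+1)%4]-hd[i];print(np.degrees(np.arctan2(f[1],f[0])),np.linalg.norm(f))
print('tool x axis',R.from_quat([0.1483,0.9889,-.0004,-.0001]).as_matrix())
E
```

```text
slot (array([0.5422, 0.1565, 0.119 ]), np.float64(0.0017078158388960795))
handle top (array([ 0.4842, -0.2232,  0.1406]), np.float64(0.003746240830406672))
stand [[ 0.5271 -0.1216  0.045 ]
 [ 0.4967 -0.3389  0.045 ]
 [ 0.4273 -0.3276  0.045 ]
 [ 0.458  -0.1119  0.045 ]] [ 0.4773 -0.225   0.045 ]
stand yaw -1.7099293539463307 0.21935035719548807
slot ends [[0.5311 0.1624 0.119 ]
 [0.5547 0.1497 0.119 ]]
head [0.5418 0.1557 0.119 ] [[0.5695 0.174  0.119 ]
 [0.5599 0.1278 0.119 ]
 [0.5138 0.1369 0.119 ]
 [0.5242 0.1843 0.119 ]]
-101.66193557941662 0.047240312137258135
168.81743005317105 0.046982168963387534
77.73313277895632 0.048574428538204005
-12.818770544559033 0.04647715607443429
tool x axis [[-0.956   0.2933 -0.0003]
 [ 0.2933  0.956  -0.0008]
 [ 0.0001 -0.0008 -1.    ]]
```

```bash
cat >> h.py <<'E'
def plan(P,psi_deg=None):
    "total shift along tool axes (in shares of .25) at present orientation, and turn about z (shares of 180)"
    s=ctrl.get_state();q=s['orientation'];M=R.from_quat([q[1],q[2],q[3],q[0]]).as_matrix()
    psi=np.degrees(np.arctan2(M[1,0],M[0,0]))
    d=M.T@(np.array(P)-s['tcp_pos'])/.25
    dt=0 if psi_deg is None else (psi-psi_deg+180)%360-180
    print('t',round(s['time'],2),'tcp',np.round(s['tcp_pos'],4),'psi',round(psi,2),'tilt',np.round(M[:2,2],4),'q',np.round(s['q'],2))
    print('shift shares',np.round(d,4),'norm',round(np.linalg.norm(d),3),'turn share',round(dt/180,4))
E
python3 - <<'E'
from h import *
plan([0.60,0.15,0.32],168)
E
```

```text
t 0.15 tcp [0.198  0.6452 0.3033] psi 162.94 tilt [-0.0003 -0.0009] q [ 1.24  0.12  1.44  0.    1.58 -0.04]
shift shares [-2.1183 -1.4219 -0.0654] norm 2.552 turn share -0.0281
```

{"fn": "carry_out", "kwargs": {
  "rows": [0, -0.177, -0.118, -0.006, 0, 0, 0, 0, -0.177, -0.118, -0.006, 0, 0, 0, 0, -0.177, -0.118, -0.006, 0, 0, 0, 0, -0.177, -0.118, -0.006, 0, 0, 0, 0, -0.177, -0.118, -0.006, 0, 0, 0, 0, -0.177, -0.118, -0.006, 0, 0, 0, 0, -0.177, -0.118, -0.006, 0, 0, 0, 0, -0.177, -0.118, -0.006, 0, 0, 0]
}}

```text
time: 1.15
tcp_pos: [0.468, 0.3143, 0.3159]
orientation: [-0.0, 0.148, 0.989, 0.0]
wrist_force: [1.0, 0.5, 0.6]
finger_gap: 0.0854
grip_force: 0.0
```

{"fn": "carry_out", "kwargs": {
  "rows": [0, -0.177, -0.118, -0.006, 0, 0, 0, 0, -0.177, -0.118, -0.006, 0, 0, 0, 0, -0.177, -0.118, -0.006, 0, 0, 0, 0, -0.177, -0.118, -0.006, 0, 0, 0, 0, 0, 0, 0, 0, 0, -0.028, 0, 0, 0, 0, 0, 0, 0, 0, 0, 0, 0, 0, 0, 0]
}}

```text
time: 2.02
tcp_pos: [0.6016, 0.1515, 0.3218]
orientation: [-0.0, 0.105, 0.994, -0.0]
wrist_force: [0.2, 0.4, 0.1]
finger_gap: 0.0854
grip_force: 0.0
```

```bash
python3 - <<'E'
from h import *
v=grab('wrist','wrist1'); plan([0.60,0.15,0.32],168)
print(v['C'],proj(v,[0.542,0.1565,0.119]))
E
```

```text
t 2.08 tcp [0.6015 0.1516 0.3219] psi 167.94 tilt [0. 0.] q [ 0.21 -0.01  1.54  0.    1.61 -1.15]
shift shares [ 0.0045 -0.0074  0.0078] norm 0.012 turn share -0.0004
[0.5370041  0.16645841 0.39193067] [[245.93243996 109.47191487]]
```

View pics/wrist1.png

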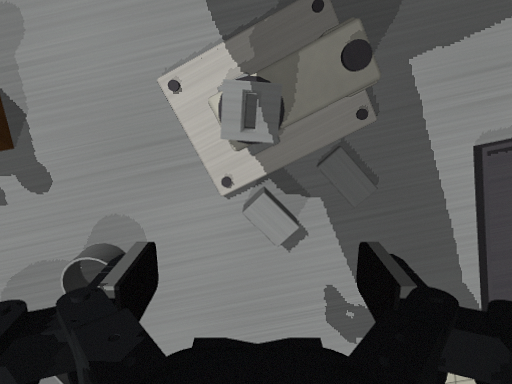

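The wrist view shows the white press with the square head at about (250,110) and the slot nearly vertical in the picture, x 243-257, y 92-130. The prediction was (246,109). Refining it with a contour.

```bash
python3 - <<'E'
from h import *
np.set_printoptions(precision=4,suppress=True)
v=load('wrist1');g=cv2.cvtColor(v['img'],cv2.COLOR_RGB2GRAY)
print(g[84:140:3,226:278:2])
for th in (60,70,80,90,100,110):
  m=(g[84:138,228:275]<th).astype(np.uint8)
  cs,_=cv2.findContours(m,cv2.RETR_EXTERNAL,cv2.CHAIN_APPROX_NONE)
  for c in cs:
    if 80<cv2.contourArea(c)<1200:
      r=cv2.minAreaRect(c);bx=cv2.boxPoints(r)+[228,84]
      P=onz(v,bx,0.119);o=onz(v,[bx.mean(0)],0.119)[0]
      e=[P[1]-P[0],P[2]-P[1]];L=[np.linalg.norm(x) for x in e];k=np.argmax(L)
      print(th,bx.mean(0),o,'L',L,'yaw',np.degrees(np.arctan2(e[k][1],e[k][0]))%180)
E
```

```text
[[138 138 138 136 136 135 135 134 135 134 134 133 104  81  83  82  84  82
   85  83  84  84  85  84  85  86]
 [137 136 138 137 137 135 136 135 136 136 138 137 138  80  84  83  82  84
   83  84  84  84  83  84  82  83]
 [137 138 138 139 137 136 136 137 112  84  91  95 104  83  76  82  83  83
   84  85  84  83  84  83  82  83]
 [137 137 137 136 137 136 135 137 104  83  82  93 104 110 118  97  76  77
   83  84  84  83  84  84  84  85]
 [139 139 139 140 141 139 138 141  97  83  57  68  69  69  68  69  74  75
   84  83  83  81  84  83  82  84]
 [131 134 133 133 133 134 135 135  96  84  60  68  66  67  66  63 102  79
   84  84  83  87  85  85  84  84]
 [135 133 135 134 134 133 132 133  87  80  61  69  71  70  70  77 103  74
   80  79  82  82  80  82  81  81]
 [135 136 134 135 135 136 135 139  86  82  58  64  66  67  67  84  99  76
   84  80  82  82  81  82  82  82]
 [135 135 136 135 135 136 136 139  87  83  59  68  70  66  68  99 133 135
   80  84  82  84  85  83  82  84]
 [131 131 132 132 133 133 132 137  81  78  60  69  68  68  68 101 132 137
   79  82  83  83  83  85  83  86]
 [134 133 
[... 808 characters left out ...]
33 133 133 132 133
  134 131 131 132 134  97  82  80]
 [133 135 136 137 135 135 136 136 135 136 137 136 136 136 136 139 136 137
  136 137 134 135 135 108  80  82]]
70 [249.8663 110.8366] [0.5437 0.1593 0.119 ] L [np.float64(0.026095097108773092), np.float64(0.009152938447484726)] yaw 161.39163011287013
80 [252. 109.] [0.5427 0.1613 0.119 ] L [np.float64(0.014117916551770141), np.float64(0.029293397012710085)] yaw 168.08640303309403
90 [258.  110.5] [0.5448 0.1657 0.119 ] L [np.float64(0.024977095657118177), np.float64(0.04096592494167647)] yaw 168.7073872285403
100 [257.5 110.5] [0.5447 0.1653 0.119 ] L [np.float64(0.025757525204292992), np.float64(0.04096592494167647)] yaw 168.7073872285403
```

```bash
python3 - <<'E'
from h import *
np.set_printoptions(precision=4,suppress=True)
v=load('wrist1');g=cv2.GaussianBlur(cv2.cvtColor(v['img'],cv2.COLOR_RGB2GRAY),(3,3),0).astype(float)
m=((g<75)).astype(np.uint8)[84:138,236:264]
n,l,st,ce=cv2.connectedComponentsWithStats(m);k=1+np.argmax(st[1:,4]);ys,xs=np.where(l==k)
print(st[k],ce[k]+[236,84])
L=[];Rr=[]
for y in range(98,126):
  x=xs[ys+84==y]+236
  L.append((x.min(),y));Rr.append((x.max(),y))
for nm,E in(('L',L),('R',Rr)):
  E=np.array(E,float);p=np.polyfit(E[:,1],E[:,0],1)
  P=onz(v,[(np.polyval(p,98),98),(np.polyval(p,126),126)],.119);d=P[0]-P[1];print(nm,p,np.degrees(np.arctan2(d[1],d[0]))%180)
# head outline edges: top-face corners by eye
H=onz(v,[(222,80),(280,82),(279,143),(220,139)],.119);print(H,H.mean(0))
for i in range(4):
  d=H[(i+1)%4]-H[i];print(np.degrees(np.arctan2(d[1],d[0]))%90,np.linalg.norm(d))
for n,p in(('scene0',(367.5,189.6)),('top0',(188.3,140))): print(n,tri(load(n),p,v,(250,110.8)))
big=cv2.resize(v['img'][60:160,195:305,::-1],None,fx=5,fy=5,interpolation=cv2.INTER_CUBIC)
cv2.imwrite('pics/crop2.png',big)
E
```

```text
[  8  10  15  35 377] [249.6446 110.9416]
L [ -0.0676 252.0728] 163.31642496627177
R [ -0.075 262.861] 163.35495448185264
[[0.5165 0.1432 0.119 ]
 [0.5274 0.187  0.119 ]
 [0.5736 0.1772 0.119 ]
 [0.5604 0.1307 0.119 ]] [0.5445 0.1595 0.119 ]
76.04442545965587 0.04516978852374461
78.00121610741141 0.04730301301568762
74.04276871115454 0.04830256753451456
74.17482393497946 0.04561257882119357
scene0 (array([0.5429, 0.1588, 0.1184]), np.float64(0.002146042273180229))
top0 (array([0.5443, 0.1588, 0.1008]), np.float64(0.0005527462041639217))
```

View pics/crop2.png

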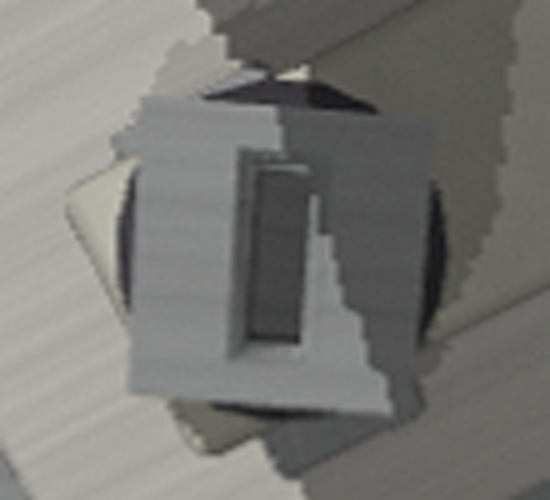

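The slot centre is at about (0.544, 0.159, 0.119) with yaw 164°; the head comes out 46 mm square, as it must. While the gripper is empty, I'll tilt the wrist camera for one side look at the gap between foot and block.

{"fn": "carry_out", "kwargs": {
  "rows": [0, -0.117, -0.004, 0.162, 0, 0, 0, 0, -0.117, -0.004, 0.162, 0, 0, 0, 0, -0.117, -0.004, 0.162, 0, 0, 0, 0, -0.117, -0.004, 0.162, 0, 0, 0, 0, -0.117, -0.004, 0.162, 0, 0, 0, 0, 0, 0, 0, 0, 0.055, 0, 0, 0, 0, 0, 0, 0.055, 0, 0, 0, 0, 0, 0, 0.055, 0]
}}

```text
time: 3.08
tcp_pos: [0.7438, 0.1164, 0.12]
orientation: [-0.257, 0.101, 0.961, 0.027]
wrist_force: [0.4, -0.3, 0.4]
finger_gap: 0.0852
grip_force: 0.0
```

{"fn": "carry_out", "kwargs": {
  "rows": [0, 0, 0, 0, 0, 0.055, 0, 0, 0, 0, 0, 0, 0.055, 0, 0, 0, 0, 0, 0, 0, 0, 0, 0, 0, 0, 0, 0, 0]
}}

```text
time: 3.58
tcp_pos: [0.7438, 0.1162, 0.1197]
orientation: [-0.414, 0.095, 0.904, 0.043]
wrist_force: [0.1, 0.4, 0.5]
finger_gap: 0.0853
grip_force: 0.0
```

```bash
python3 - <<'E'
from h import *
v=grab('wrist','wrist2'); plan([0.60,0.15,0.32],168)
p=proj(v,[0.5438,0.1592,0.036])[0];print(v['C'],p)
x,y=np.clip(p.astype(int),[75,56],[436,327])
print(x-75,y-56)
cv2.imwrite('pics/crop3.png',cv2.resize(v['img'][y-56:y+56,x-75:x+75,::-1],None,fx=5,fy=5,interpolation=cv2.INTER_CUBIC))
E
```

```text
t 3.62 tcp [0.7438 0.1162 0.1204] psi 168.0 tilt [-0.7409  0.1576] q [ 0.06  0.76  1.02  0.25  2.19 -1.24]
shift shares [ 0.9903  0.0126 -0.0739] norm 0.993 turn share -0.0
[0.75368025 0.11529449 0.215707  ] [255.92326022  95.39927966]
180 39
```

View pics/crop3.png

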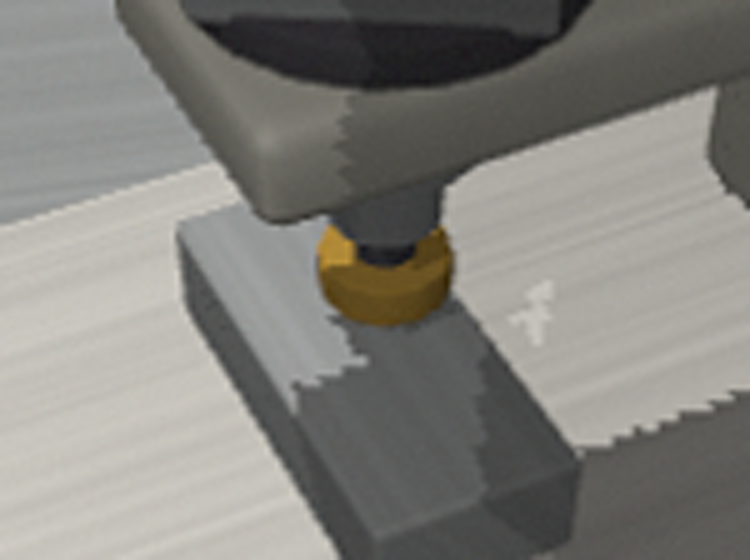

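The tilted view shows the brass foot at crop x 318-453 with its lowest rim at (388,325). The block's top corners are at (180,230), (370,540) and (578,462). Estimating the gap from these.

```bash
python3 - <<'E'
from h import *
np.set_printoptions(precision=4,suppress=True)
v=load('wrist2');w1=load('wrist1');P=lambda x,y:(180+x/5-.4,39+y/5-.4)
A,B,C,D=P(180,230),P(370,540),P(578,462),P(571,550)
for z in (.025,.03,.035,.04):
  Q=onz(v,[A,B,C],z);print(z,np.linalg.norm(Q[0]-Q[1]),np.linalg.norm(Q[1]-Q[2]),Q[2], 'ang',np.degrees(np.arccos((Q[0]-Q[1])@(Q[2]-Q[1])/np.linalg.norm(Q[0]-Q[1])/np.linalg.norm(Q[2]-Q[1]))))
# foot rims: vertical cylinder on axis, front generator toward camera
ax=np.array([.5438,.1592]);d=v['C'][:2]-ax;d/=np.linalg.norm(d)
for n,p in(('bottom',P(388,325)),('top',P(388,289))):
  r=rays(v,[p])[0]
  for off in(-.002,0,.002):
    t=((ax+(.011+off)*d-v['C'][:2])@d)/(r[:2]@d);print(n,off,v['C']+t*r)
# lateral check: foot sides
for z in(.035,.038):print(onz(v,[P(318,275),P(453,272)],z))
# base plate screw heads seen in wrist1 and top0 -> base height
for a,b in(((227,182),(151.5+0,0)),):pass
img=load('scene0')['img'];cv2.imwrite('pics/t.png',img)
E
```

```text
0.025 0.07969033876551154 0.036488767198526006 [0.5783 0.1835 0.025 ] ang 88.66515599123899
0.03 0.07760099914553747 0.035532096312532915 [0.5829 0.1817 0.03  ] ang 88.66515599123882
0.035 0.0755116595255632 0.034575425426539796 [0.5875 0.1799 0.035 ] ang 88.66515599123905
0.04 0.07342231990558915 0.03361875454054668 [0.5921 0.1781 0.04  ] ang 88.66515599123908
bottom -0.002 [0.5528 0.1583 0.0354]
bottom 0 [0.5548 0.1579 0.0372]
bottom 0.002 [0.5567 0.1575 0.0389]
top -0.002 [0.5528 0.1583 0.0426]
top 0 [0.5548 0.1579 0.0443]
top 0.002 [0.5567 0.1575 0.0459]
[[0.5383 0.1497 0.035 ]
 [0.5422 0.1715 0.035 ]]
[[0.5419 0.1492 0.038 ]
 [0.5457 0.1705 0.038 ]]
```

```bash
python3 - <<'E'
from h import *
a=load('scene0')['img'];v=load('wrist2')['img'];w=load('wrist1')['img']
c1=cv2.resize(a[195:255,330:410],(400,300),interpolation=cv2.INTER_CUBIC) # x5
c2=cv2.resize(v[0:240,100:420],(400,300)) # x1.25
c3=cv2.resize(w[40:200,150:390],(400,267)) 
c3=np.vstack([c3,np.zeros((33,400,3),np.uint8)]) # x1.667
cv2.imwrite('pics/crop4.png',np.vstack([np.hstack([c1,c2]),np.hstack([c3,c3*0])])[:,:,::-1])
E
```

```text
(no output)
```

View pics/crop4.png

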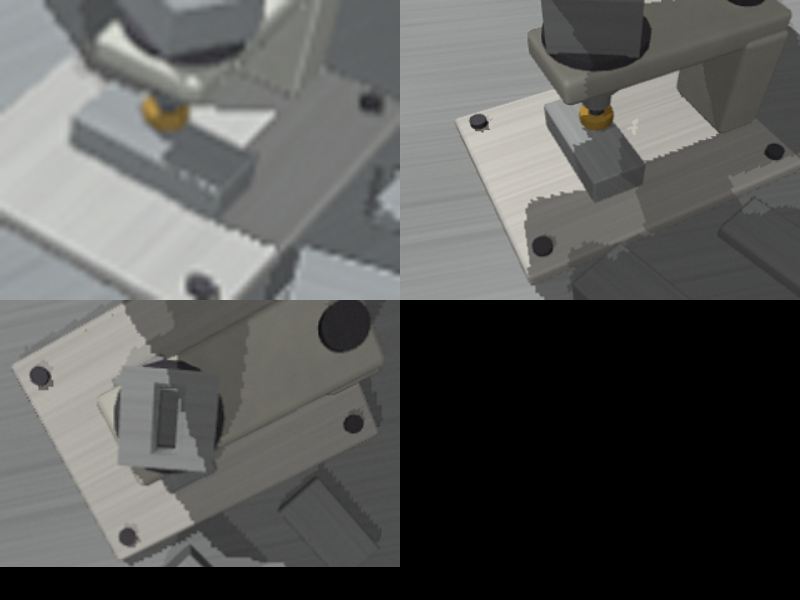

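The side view also shows the base screws, at crop (478,122), (542,246) and (774,152), matching (40,376), (128,537) and (353,424) in the top-down view. I can triangulate the base and block heights from these.

```bash
python3 - <<'E'
from h import *
np.set_printoptions(precision=4,suppress=True)
a=load('scene0');v=load('wrist2');w=load('wrist1')
def blob(vw,p,th=65,r=9):
  g=cv2.cvtColor(vw['img'],cv2.COLOR_RGB2GRAY);x,y=map(int,p);m=g[y-r:y+r+1,x-r:x+r+1]<th
  ys,xs=np.where(m);return (x-r+xs.mean(),y-r+ys.mean())
for p,q in(((174,85.6),(162.4,97.6)),((226.8,182.2),(213.6,196.8)),((361.8,114.4),(399.2,121.6))):
  P,Q=blob(w,p),blob(v,q);print(P,Q,*tri(w,P,v,Q))
P=lambda x,y:(180+x/5-.4,39+y/5-.4)
S=lambda x,y:(330+x/5-.4,195+y/5-.4)
for n,p,s in(('A',P(180,230),S(75,123)),('B',P(370,540),S(212,188)),('C',P(578,462),S(254,157)),('footbot',P(388,325),S(168,132))):
  print(n,*tri(v,p,a,s))
E
```

```text
(np.float64(173.61016949152543), np.float64(85.20338983050847)) (np.float64(163.06), np.float64(99.48)) [0.5027 0.0814 0.011 ] 0.00046383956225814436
(np.float64(226.30188679245282), np.float64(181.1509433962264)) (np.float64(213.77570093457945), np.float64(196.64018691588785)) [0.6185 0.1122 0.0135] 0.00030233807348299386
(np.float64(361.6759259259259), np.float64(113.81481481481481)) (np.float64(399.16265060240966), np.float64(120.94578313253012)) [0.5755 0.2766 0.0139] 6.073962059694362e-05
A [0.5157 0.1293 0.0278] 0.002957074839118748
B [0.5871 0.1483 0.0274] 0.003634556565314565
C [0.58   0.1828 0.0267] 0.0001790139618490544
footbot [0.5468 0.1595 0.0294] 0.0009817929221292666
```

{"fn": "carry_out", "kwargs": {
  "rows": [0, 0, 0, -0.1, 0, -0.055, 0, 0, 0, 0, -0.1, 0, -0.055, 0, 0, 0, 0, -0.1, 0, -0.055, 0, 0, 0, 0, -0.1, 0, -0.055, 0, 0, 0, 0, -0.1, 0, -0.055, 0, 0, 0, 0, -0.06, 0, 0, 0.053, 0, 0, 0, -0.06, 0, 0, 0.053, 0, 0, 0, -0.06, 0, 0, 0.053]
}}

```text
time: 4.62
tcp_pos: [0.802, 0.1035, 0.2725]
orientation: [0.002, 0.35, 0.937, 0.001]
wrist_force: [-0.7, 0.9, -0.0]
finger_gap: 0.0852
grip_force: 0.0
```

{"fn": "carry_out", "kwargs": {
  "rows": [0, 0, 0, -0.06, 0, 0, 0.053, 0, 0, 0, -0.06, 0, 0, 0.053, 0, 0, 0, -0.06, 0, 0, 0.053, 0, 0, 0, 0, 0, 0, 0.053, 0, 0, 0, 0, 0, 0, 0.053, 0, 0, 0, 0, 0, 0, 0.053]
}}

```text
time: 5.38
tcp_pos: [0.802, 0.1035, 0.3168]
orientation: [0.002, 0.756, 0.655, 0.002]
wrist_force: [0.8, -0.2, -0.9]
finger_gap: 0.085
grip_force: 0.0
```

```bash
python3 - <<'E'
from h import *
plan([0.468,-0.291,0.32],82)
E
```

```text
t 5.38 tcp [0.802  0.1035 0.3168] psi 81.84 tilt [ 0.0045 -0.0003] q [ 0.1   0.41  1.07 -0.    1.66  0.24]
shift shares [-1.7516 -1.0985 -0.0182] norm 2.068 turn share -0.0009
```

{"fn": "carry_out", "kwargs": {
  "rows": [0, -0.195, -0.122, -0.002, 0, 0, 0, 0, -0.195, -0.122, -0.002, 0, 0, 0, 0, -0.195, -0.122, -0.002, 0, 0, 0, 0, -0.195, -0.122, -0.002, 0, 0, 0, 0, -0.195, -0.122, -0.002, 0, 0, 0, 0, -0.195, -0.122, -0.002, 0, 0, 0, 0, -0.195, -0.122, -0.002, 0, 0, 0, 0, -0.195, -0.122, -0.002, 0, 0, 0]
}}

```text
time: 6.38
tcp_pos: [0.5056, -0.2503, 0.3203]
orientation: [0.003, 0.754, 0.657, 0.001]
wrist_force: [2.1, -0.7, -0.1]
finger_gap: 0.0854
grip_force: 0.0
```

{"fn": "carry_out", "kwargs": {
  "rows": [0, -0.195, -0.122, -0.002, 0, 0, 0, 0, 0, 0, 0, 0.0014, 0, 0, 0, 0, 0, 0, 0, 0, 0, 0, 0, 0, 0, 0, 0, 0]
}}

```text
time: 6.88
tcp_pos: [0.4711, -0.2928, 0.3196]
orientation: [-0.001, 0.754, 0.657, -0.001]
wrist_force: [1.0, 0.8, -0.3]
finger_gap: 0.0852
grip_force: 0.0
```

```bash
python3 - <<'E'
from h import *
v=grab('wrist','wrist3'); plan([0.468,-0.291,0.32],82)
P=proj(v,[[.477,-.225,.045],[.477,-.225,.135]]);print(v['C'],P)
E
```

```text
t 6.92 tcp [ 0.4711 -0.2928  0.3194] psi 82.21 tilt [-0.0037  0.0001] q [-0.6  -0.15  1.68 -0.    1.62 -0.47]
shift shares [ 0.0054 -0.0134 -0.0022] norm 0.015 turn share 0.0012
[ 0.48065153 -0.22593021  0.38966708] [[254.27323235  99.70433377]
 [252.94740028  99.54726568]]
```

View pics/wrist3.png

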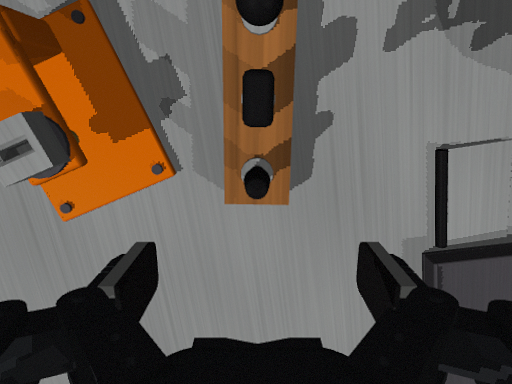

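The wrist view has the paddle seen from above at about (258,98), spanning 243-273 × 69-127, between the ball at (258,8) and the slim handle at (257,180).

```bash
python3 - <<'E'
from h import *
np.set_printoptions(precision=4,suppress=True)
v=load('wrist3');g=cv2.cvtColor(v['img'],cv2.COLOR_RGB2GRAY)
m=(g[55:140,230:290]<45).astype(np.uint8)
n,l,st,ce=cv2.connectedComponentsWithStats(m);k=1+np.argmax(st[1:,4])
ys,xs=np.where(l==k);r=cv2.minAreaRect(np.c_[xs+230,ys+55].astype(np.float32));print(st[k],r)
for z in(.13,.135,.14):
  P=onz(v,cv2.boxPoints(r),z);e=[P[1]-P[0],P[2]-P[1]];L=[np.linalg.norm(x) for x in e];k2=np.argmax(L)
  print(z,onz(v,[r[0]],z)[0],L,np.degrees(np.arctan2(e[k2][1],e[k2][0]))%180)
for n,p in(('top0',(285+203/4,132+118/4)),('scene0',(196.6,229.9))):print(tri(v,r[0],load(n),p))
c=onz(v,[r[0]],.135)[0]
plan([c[0],c[1],.20],82)
E
```

```text
[  12   14   33   58 1725] ((257.896728515625, 97.51167297363281), (31.162994384765625, 57.47514343261719), 1.6846843957901)
0.13 [ 0.4808 -0.224   0.13  ] [np.float64(0.041356881807143066), np.float64(0.022858936401937428)] 79.72655770759827
0.135 [ 0.4808 -0.2241  0.135 ] [np.float64(0.040560537472258455), np.float64(0.022418777867015505)] 79.72655770759823
0.14 [ 0.4808 -0.2241  0.14  ] [np.float64(0.039764193137373824), np.float64(0.021978619332093635)] 79.72655770759827
(array([ 0.4829, -0.2229,  0.1398]), np.float64(0.004877812134771789))
(array([ 0.4808, -0.2241,  0.1384]), np.float64(1.5349355041260197e-05))
t 6.92 tcp [ 0.4711 -0.2928  0.3194] psi 82.21 tilt [-0.0037  0.0001] q [-0.6  -0.15  1.68 -0.    1.62 -0.47]
shift shares [0.2778 0.0028 0.4776] norm 0.553 turn share 0.0012
```

{"fn": "carry_out", "kwargs": {
  "rows": [0, 0.139, 0.001, 0, 0, 0, 0.007, 0, 0.139, 0.001, 0, 0, 0, 0, 0, 0, 0, 0.18, 0, 0, 0, 0, 0, 0, 0.18, 0, 0, 0, 0, 0, 0, 0.18, 0, 0, 0, 0, 0, 0, 0, 0, 0, 0]
}}

```text
time: 7.68
tcp_pos: [0.4801, -0.2238, 0.1814]
orientation: [-0.004, 0.761, 0.649, -0.002]
wrist_force: [0.6, -0.1, 1.5]
finger_gap: 0.0853
grip_force: 0.0
```

```bash
python3 - <<'E'
from h import *
plan([.4808,-.2241,.149],81)
E
```

```text
t 7.67 tcp [ 0.4801 -0.2238  0.1814] psi 80.93 tilt [-0.009  0.003] q [-0.48 -0.14  1.89 -0.    1.39 -0.33]
shift shares [-0.001   0.0043  0.1295] norm 0.13 turn share -0.0004
```

{"fn": "carry_out", "kwargs": {
  "rows": [0, 0, 0.004, 0.065, 0, 0, 0, 0, 0, 0, 0.065, 0, 0, 0, 1, 0, 0, 0, 0, 0, 0, 1, 0, 0, 0, 0, 0, 0, 1, 0, 0, 0, 0, 0, 0, 1, 0, 0, 0, 0, 0, 0, 1, 0, 0, 0, 0, 0, 0],
  "squeeze": 60
}}

```text
time: 8.55
tcp_pos: [0.4818, -0.2253, 0.1524]
orientation: [-0.001, 0.761, 0.648, -0.001]
wrist_force: [-1.2, -0.3, 5.0]
finger_gap: 0.0237
grip_force: 59.9
```

```bash
python3 - <<'E'
from h import *
s=ctrl.get_state();q=s['q'];print(q[1]+q[2]+q[4]-np.pi,q[3],s['finger_gap'],s['grip_force'],s['wrist_force'],s['torque']);plan([.48,-.224,.26],167)
E
```

```text
0.003097881338585573 -0.0015259768827700316 0.02371107350828155 59.89384353160858 [-1.16979743 -0.30398858  5.04745088] [ 0.01050763  0.02101403 -0.05652154]
t 8.55 tcp [ 0.4818 -0.2253  0.1524] psi 80.86 tilt [-0.0034  0.0001] q [-0.48 -0.11  1.92 -0.    1.34 -0.32]
shift shares [ 0.0037 -0.0094 -0.4304] norm 0.431 turn share -0.4786
```

{"fn": "carry_out", "kwargs": {
  "rows": [1, 0, 0, -0.15, 0, 0, 0, 1, 0, 0, -0.15, 0, 0, 0, 1, 0, 0, -0.15, 0, 0, -0.058, 1, 0, 0, -0.15, 0, 0, -0.058, 1, 0, 0, 0, 0, 0, -0.058, 1, 0, 0, 0, 0, 0, -0.058, 1, 0, 0, 0, 0, 0, -0.058, 1, 0, 0, 0, 0, 0, -0.058]
}}

```text
time: 9.55
tcp_pos: [0.4821, -0.2252, 0.3014]
orientation: [-0.002, 0.31, 0.951, -0.0]
wrist_force: [0.1, 0.3, -1.8]
finger_gap: 0.0234
grip_force: 59.4
```

{"fn": "carry_out", "kwargs": {
  "rows": [1, 0, 0, 0, 0, 0, -0.058, 1, 0, 0, 0, 0, 0, -0.056, 1, 0, 0, 0, 0, 0, 0]
}}

```text
time: 9.93
tcp_pos: [0.4821, -0.2252, 0.3015]
orientation: [-0.002, 0.14, 0.99, 0.0]
wrist_force: [-0.3, 0.3, -1.4]
finger_gap: 0.0236
grip_force: 59.4
```

```bash
python3 - <<'E'
from h import *
s=ctrl.get_state();q=s['q'];print(q[1]+q[2]+q[4]-np.pi,q[3],s['finger_gap'],s['grip_force'],s['wrist_force']);plan([.5448,.1589,.28],164)
E
```

```text
0.00458834840412603 -0.001518376404622382 0.023596440047407134 59.355652928352356 [-0.29222126  0.34678551 -1.38620681]
t 9.93 tcp [ 0.4821 -0.2252  0.3015] psi 163.96 tilt [-0.0048  0.0008] q [-0.48 -0.2   1.75 -0.    1.59 -1.78]
shift shares [0.1833 1.546  0.086 ] norm 1.559 turn share -0.0002
```

{"fn": "carry_out", "kwargs": {
  "rows": [1, 0.026, 0.221, 0.006, 0, -0.0016, 0, 1, 0.026, 0.221, 0.006, 0, 0, 0, 1, 0.026, 0.221, 0.006, 0, 0, 0, 1, 0.026, 0.221, 0.006, 0, 0, 0, 1, 0.026, 0.221, 0.006, 0, 0, 0, 1, 0.026, 0.221, 0.006, 0, 0, 0, 1, 0.026, 0.221, 0.006, 0, 0, 0, 1, 0, 0, 0, 0, 0, 0]
}}

```text
time: 10.92
tcp_pos: [0.5449, 0.1621, 0.2903]
orientation: [-0.0, 0.14, 0.99, -0.0]
wrist_force: [-0.2, -0.5, -0.8]
finger_gap: 0.0237
grip_force: 60.0
```

```bash
python3 - <<'E'
from h import *
s=ctrl.get_state();q=s['q'];print(q[1]+q[2]+q[4]-np.pi,q[3]);plan([.5448,.1589,.25],164)
grab('scene','scene1');v=grab('wrist','wrist4')
print(proj(v,[.5438,.1592,.119]))
a=load('scene1')['img'];c=lambda i,x,y,w,h:cv2.resize(i[y:y+h,x:x+w],(400,400),interpolation=cv2.INTER_CUBIC)
cv2.imwrite('pics/crop5.png',np.hstack([c(a,320,110,100,100),c(v['img'],156,80,200,200)])[:,:,::-1])
E
```

```text
0.0008667871414731465 -0.0004153062944465311
t 10.93 tcp [0.5449 0.1621 0.2903] psi 163.95 tilt [-0.0007 -0.0006] q [ 0.24 -0.11  1.69 -0.    1.56 -1.05]
shift shares [-0.0033 -0.0122  0.1611] norm 0.162 turn share -0.0003
[[253.65056726 190.97030584]]
```

View pics/crop5.png

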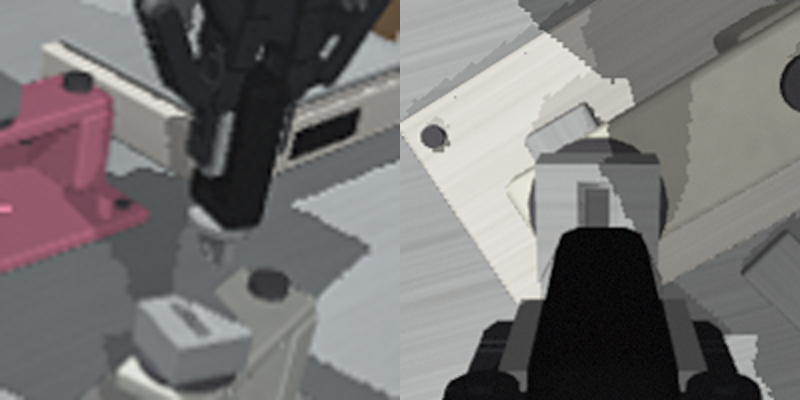

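The crop shows the blade hanging over the head. The slot in the wrist view is vertical, aligned with the tool, and its centre at column 253 agrees with the 253.7 predicted. Lowering.

{"fn": "carry_out", "kwargs": {
  "rows": [1, -0.003, -0.012, 0.05, 0, 0, 0, 1, 0, 0, 0.05, 0, 0, 0, 1, 0, 0, 0.05, 0, 0, 0, 1, 0, 0, 0, 0, 0, 0]
}}

```text
time: 11.52
tcp_pos: [0.5446, 0.1556, 0.252]
orientation: [-0.001, 0.139, 0.99, -0.001]
wrist_force: [0.2, 0.0, -2.1]
finger_gap: 0.0238
grip_force: 59.9
```

{"fn": "carry_out", "kwargs": {
  "rows": [1, 0, 0, 0.02, 0, 0, 0, 1, 0, 0, 0.02, 0, 0, 0, 1, 0, 0, 0, 0, 0, 0]
}}

```text
time: 11.9
tcp_pos: [0.5452, 0.156, 0.2457]
orientation: [0.002, 0.139, 0.99, 0.0]
wrist_force: [-3.8, -0.9, 15.8]
finger_gap: 0.0234
grip_force: 62.0
```

```bash
python3 - <<'E'
from h import *
s=ctrl.get_state();print(s['wrist_force'],s['torque']);plan([.5448,.1589,.2264],164)
E
```

```text
[-3.82557062 -0.85350543 15.79665319] [-0.37226042  1.0080269   0.00516127]
t 11.9 tcp [0.5452 0.156  0.2457] psi 164.02 tilt [ 0.0031 -0.0003] q [ 0.23 -0.1   1.75 -0.    1.49 -1.06]
shift shares [0.0051 0.0105 0.0772] norm 0.078 turn share 0.0001
```

The 3 mm correction was taken before the arm had settled, so the blade sits on the chamfer edge at z 0.246. I'll lift slightly, shift back and retry.

{"fn": "carry_out", "kwargs": {
  "rows": [1, 0, 0, -0.04, 0, 0, 0, 1, 0, 0.012, 0, 0, 0, 0, 1, 0, 0, 0, 0, 0, 0, 1, 0, 0, 0, 0, 0, 0]
}}

```text
time: 12.4
tcp_pos: [0.5456, 0.1589, 0.253]
orientation: [-0.0, 0.139, 0.99, -0.0]
wrist_force: [-1.1, 0.4, -1.7]
finger_gap: 0.0233
grip_force: 59.7
```

```bash
python3 - <<'E'
from h import *
s=ctrl.get_state();print(s['wrist_force'],s['torque'],s['finger_gap']);plan([.5448,.1589,.2264],164)
E
```

```text
[-1.14779295  0.36987155 -1.72252906] [-0.0371067   0.01081838  0.01786919] 0.02330799609592555
t 12.4 tcp [0.5456 0.1589 0.253 ] psi 164.03 tilt [-0.0002 -0.001 ] q [ 0.24 -0.1   1.74 -0.    1.5  -1.05]
shift shares [ 0.0032 -0.0007  0.1066] norm 0.107 turn share 0.0001
```

{"fn": "carry_out", "kwargs": {
  "rows": [1, 0.003, 0, 0.03, 0, 0, 0, 1, 0, 0, 0.02, 0, 0, 0, 1, 0, 0, 0, 0, 0, 0]
}}

```text
time: 12.78
tcp_pos: [0.5448, 0.159, 0.2402]
orientation: [-0.0, 0.139, 0.99, -0.001]
wrist_force: [0.5, -0.2, -1.3]
finger_gap: 0.0236
grip_force: 59.7
```

```bash
python3 - <<'E'
from h import *
s=ctrl.get_state();print(s['wrist_force'],s['torque'],s['finger_gap']);plan([.5448,.1589,.2264],164)
E
```

```text
[ 0.49157553 -0.19613692 -1.27437105] [-0.0045482  -0.00136698  0.00117103] 0.023564077682756215
t 12.78 tcp [0.5448 0.159  0.2402] psi 164.02 tilt [-0.0006 -0.0011] q [ 0.24 -0.09  1.76 -0.    1.48 -1.05]
shift shares [-0.0001 -0.0003  0.0554] norm 0.055 turn share 0.0001
```

It is in the slot with no force. Going fully down.

{"fn": "carry_out", "kwargs": {
  "rows": [1, 0, 0, 0.02, 0, 0, 0, 1, 0, 0, 0.02, 0, 0, 0, 1, 0, 0, 0.01, 0, 0, 0, 1, 0, 0, 0, 0, 0, 0]
}}

```text
time: 13.28
tcp_pos: [0.545, 0.159, 0.2284]
orientation: [0.0, 0.139, 0.99, -0.0]
wrist_force: [-0.8, -0.5, -1.6]
finger_gap: 0.0235
grip_force: 59.6
```

```bash
python3 - <<'E'
from h import *
s=ctrl.get_state();print(s['wrist_force'],s['torque'],s['finger_gap']);plan([.5448,.1589,.2264],164)
E
```

```text
[-0.83483276 -0.4518321  -1.64582656] [0.0240307  0.13239589 0.03466798] 0.023518625797548178
t 13.28 tcp [0.545  0.159  0.2284] psi 164.02 tilt [ 0.0003 -0.0008] q [ 0.24 -0.09  1.77 -0.    1.46 -1.05]
shift shares [ 0.0005 -0.0006  0.0081] norm 0.008 turn share 0.0001
```

{"fn": "carry_out", "kwargs": {
  "rows": [1, 0, 0, 0.008, 0, 0, 0, 1, 0, 0, 0, 0, 0, 0]
}}

```text
time: 13.52
tcp_pos: [0.5451, 0.159, 0.2282]
orientation: [0.001, 0.139, 0.99, -0.0]
wrist_force: [-7.3, -2.4, 13.8]
finger_gap: 0.0234
grip_force: 61.9
```

{"fn": "carry_out", "kwargs": {
  "rows": [1, 0, 0, 0.006, 0, 0, 0, 1, 0, 0, 0, 0, 0, 0]
}}

```text
time: 13.78
tcp_pos: [0.5452, 0.159, 0.2281]
orientation: [0.001, 0.139, 0.99, -0.0]
wrist_force: [-12.7, -4.3, 26.2]
finger_gap: 0.0232
grip_force: 63.4
```

```bash
python3 - <<'E'
from h import *
s=ctrl.get_state();print(s['wrist_force'],s['torque'],s['finger_gap']);plan([.5448,.1589,.2264],164)
E
```

```text
[-12.72314618  -4.29176265  26.24686354] [-0.63159173  2.50411684 -0.02840858] 0.02323187202507589
t 13.78 tcp [0.5452 0.159  0.2281] psi 164.01 tilt [ 0.0026 -0.0005] q [ 0.24 -0.09  1.77 -0.    1.46 -1.05]
shift shares [ 0.0013 -0.0007  0.0068] norm 0.007 turn share 0.0001
```

{"fn": "carry_out", "kwargs": {
  "rows": [1, 0, 0, -0.01, 0, 0, 0, 1, 0, 0, 0, 0, 0, 0]
}}

```text
time: 14.02
tcp_pos: [0.5451, 0.159, 0.2283]
orientation: [0.001, 0.139, 0.99, -0.0]
wrist_force: [-5.1, -1.0, 8.0]
finger_gap: 0.0233
grip_force: 61.2
```

```bash
cat > foot.py <<'E'
from h import *
import sys
v=grab('scene','f_'+sys.argv[1]);s=ctrl.get_state()
c=v['img'][200:240,345:385].astype(int);hsv=cv2.cvtColor(v['img'],cv2.COLOR_RGB2HSV)[200:240,345:385]
m=(hsv[...,0]>10)&(hsv[...,0]<30)&(hsv[...,1]>120)
w=np.where(cv2.dilate(m.astype(np.uint8),np.ones((5,5)))>0,np.clip(c[...,0]-c[...,2]-15,0,None),0)
ys,xs=np.mgrid[:40,:40]
print('brass n',m.sum(),'sum',w.sum(),'cx',345+(xs*w).sum()/w.sum(),'cy',200+(ys*w).sum()/w.sum(),'bottom',200+np.where(m)[0].max())
P=proj(v,[[.544,.159,.04],[.544,.159,.039]]);print('px/mm',P[1]-P[0])
print('F',np.round(s['wrist_force'],1),'T',np.round(s['torque'],3),'gap',s['finger_gap'])
plan([.5448,.1589,.228])
E
python3 foot.py 0
```

```text
brass n 27 sum 2053 cx 361.91914271797367 cy 217.503653190453 bottom 220
px/mm [-0.06742542  0.32388266]
F [-5.  -0.7  9. ] T [-0.143  0.951  0.014] gap 0.023226662206167193
t 14.07 tcp [0.5451 0.159  0.2283] psi 164.02 tilt [ 0.0011 -0.0006] q [ 0.24 -0.09  1.77 -0.    1.46 -1.05]
shift shares [ 0.0009 -0.0008  0.0011] norm 0.002 turn share 0.0
```

{"fn": "carry_out", "kwargs": {
  "rows": [1, 0, 0, -0.004, 0, 0, 0.042, 1, 0, 0, 0, 0, 0, 0.042, 1, 0, 0, 0, 0, 0, 0]
}}

```text
time: 14.45
tcp_pos: [0.5449, 0.1589, 0.2284]
orientation: [0.0, 0.268, 0.963, -0.001]
wrist_force: [-2.9, -2.4, 1.0]
finger_gap: 0.0232
grip_force: 60.3
```

```bash
python3 foot.py 15
```

```text
brass n 28 sum 2179 cx 361.7833868747132 cy 217.74483708122992 bottom 220
px/mm [-0.06742542  0.32388266]
F [-3.4 -3.3  0.2] T [-0.473  0.603  0.027] gap 0.02358363127714324
t 14.5 tcp [0.545  0.1589 0.2284] psi 149.06 tilt [ 0.0003 -0.0012] q [ 0.24 -0.09  1.77 -0.    1.46 -0.79]
shift shares [ 0.0006 -0.0003  0.0016] norm 0.002 turn share 0.0
```

{"fn": "carry_out", "kwargs": {
  "rows": [1, 0, 0, 0, 0, 0, 0.042, 1, 0, 0, 0, 0, 0, 0.042, 1, 0, 0, 0, 0, 0, 0]
}}

```text
time: 14.88
tcp_pos: [0.545, 0.1588, 0.2284]
orientation: [0.0, 0.392, 0.92, -0.001]
wrist_force: [-3.4, -3.6, 1.4]
finger_gap: 0.0236
grip_force: 60.3
```

```bash
python3 foot.py 30
```

```text
brass n 26 sum 2145 cx 361.7972027972028 cy 218.27505827505829 bottom 220
px/mm [-0.06742542  0.32388266]
F [-4.1 -4.   0.7] T [-0.83   0.694  0.015] gap 0.02367305007062899
t 14.93 tcp [0.545  0.1588 0.2284] psi 133.93 tilt [ 0.0002 -0.0014] q [ 0.24 -0.09  1.77 -0.    1.46 -0.53]
shift shares [ 0.0007 -0.0002  0.0015] norm 0.002 turn share 0.0
```

Full descent rate in the second step (0.53 px against 0.51 expected): still free, about 2.4 mm lowered. Going on in smaller steps.

{"fn": "carry_out", "kwargs": {
  "rows": [1, 0, 0, 0, 0, 0, 0.042, 1, 0, 0, 0, 0, 0, 0]
}}

```text
time: 15.18
tcp_pos: [0.5449, 0.1587, 0.2284]
orientation: [0.0, 0.452, 0.892, -0.001]
wrist_force: [-3.8, -4.4, 1.3]
finger_gap: 0.0234
grip_force: 60.3
```

```bash
python3 foot.py 37
```

```text
brass n 27 sum 2197 cx 361.6886663632226 cy 218.55029585798817 bottom 221
px/mm [-0.06742542  0.32388266]
F [-3.9 -4.2  2.1] T [-0.957  0.731  0.03 ] gap 0.023467430699815897
t 15.22 tcp [0.545  0.1587 0.2284] psi 126.35 tilt [ 0.0002 -0.0015] q [ 0.24 -0.09  1.77 -0.    1.46 -0.4 ]
shift shares [ 0.001  -0.0001  0.0016] norm 0.002 turn share 0.0
```

{"fn": "carry_out", "kwargs": {
  "rows": [1, 0, 0, 0, 0, 0, 0.042, 1, 0, 0, 0, 0, 0, 0]
}}

```text
time: 15.48
tcp_pos: [0.5449, 0.1587, 0.2284]
orientation: [0.0, 0.51, 0.86, -0.001]
wrist_force: [-3.7, -5.1, 1.1]
finger_gap: 0.0234
grip_force: 60.3
```

```bash
python3 foot.py 45
```

```text
brass n 26 sum 2111 cx 361.6603505447655 cy 218.7830412126954 bottom 221
px/mm [-0.06742542  0.32388266]
F [-3.8 -5.6  1.8] T [-1.037  0.784 -0.03 ] gap 0.023524072200314765
t 15.53 tcp [0.5449 0.1587 0.2284] psi 118.79 tilt [ 0.0001 -0.0017] q [ 0.24 -0.09  1.77 -0.    1.46 -0.26]
shift shares [ 0.0011 -0.0001  0.0015] norm 0.002 turn share 0.0
```

{"fn": "carry_out", "kwargs": {
  "rows": [1, 0, 0, 0, 0, 0, 0.042, 1, 0, 0, 0, 0, 0, 0]
}}

```text
time: 15.78
tcp_pos: [0.5449, 0.1586, 0.2284]
orientation: [0.0, 0.565, 0.825, -0.001]
wrist_force: [-4.2, -5.9, 1.5]
finger_gap: 0.0232
grip_force: 60.3
```

```bash
python3 foot.py 52
```

```text
brass n 24 sum 2096 cx 361.63358778625957 cy 219.03101145038167 bottom 221
px/mm [-0.06742542  0.32388266]
F [-3.9 -5.4  2.3] T [-1.166  0.847  0.091] gap 0.023571734239080863
t 15.82 tcp [0.5449 0.1586 0.2284] psi 111.22 tilt [-0.0001 -0.0018] q [ 0.24 -0.09  1.77 -0.    1.46 -0.13]
shift shares [0.0011 0.     0.0015] norm 0.002 turn share 0.0
```

{"fn": "carry_out", "kwargs": {
  "rows": [1, 0, 0, 0, 0, 0, 0.042, 1, 0, 0, 0, 0, 0, 0]
}}

```text
time: 16.08
tcp_pos: [0.5449, 0.1586, 0.2284]
orientation: [0.001, 0.619, 0.786, -0.001]
wrist_force: [-4.4, -5.5, 1.4]
finger_gap: 0.0238
grip_force: 60.4
```

```bash
python3 foot.py 60
```

```text
brass n 23 sum 2041 cx 361.6202841744243 cy 219.0970112689858 bottom 221
px/mm [-0.06742542  0.32388266]
F [-5.3 -5.8  2.9] T [-1.221  0.954  0.041] gap 0.023394314738161635
t 16.12 tcp [0.5449 0.1586 0.2284] psi 103.67 tilt [-0.0002 -0.0019] q [ 0.24 -0.09  1.77 -0.    1.46  0.  ]
shift shares [0.0012 0.     0.0015] norm 0.002 turn share 0.0
```

Saturation: the last step moved the foot by only 0.07 px, so it met the block near psi 109°. Another 7.5° to confirm.

{"fn": "carry_out", "kwargs": {
  "rows": [1, 0, 0, 0, 0, 0, 0.042, 1, 0, 0, 0, 0, 0, 0]
}}

```text
time: 16.38
tcp_pos: [0.5448, 0.1586, 0.2284]
orientation: [0.001, 0.669, 0.743, -0.001]
wrist_force: [-5.2, -6.0, 2.5]
finger_gap: 0.0232
grip_force: 60.4
```

```bash
python3 foot.py 67
```

```text
brass n 23 sum 1984 cx 361.625 cy 219.16431451612902 bottom 221
px/mm [-0.06742542  0.32388266]
F [-5.9 -6.3  2.9] T [-1.324e+00  1.040e+00  1.000e-03] gap 0.023081397393004095
t 16.43 tcp [0.5448 0.1586 0.2283] psi 96.11 tilt [-0.0004 -0.002 ] q [ 0.24 -0.09  1.77 -0.    1.46  0.13]
shift shares [0.0014 0.     0.0014] norm 0.002 turn share 0.0
```

Contact is at about psi 111°, so it is now pushed in about 1.6 mm. I'll add 2.5°, then release and lift straight up.

{"fn": "carry_out", "kwargs": {
  "rows": [1, 0, 0, 0, 0, 0, 0.014, 1, 0, 0, 0, 0, 0, 0, 0.5, 0, 0, 0, 0, 0, 0, 0.5, 0, 0, 0, 0, 0, 0, 0.5, 0, 0, 0, 0, 0, 0, 0.5, 0, 0, 0, 0, 0, 0]
}}

```text
time: 17.18
tcp_pos: [0.545, 0.1591, 0.2285]
orientation: [0.0, 0.685, 0.728, -0.0]
wrist_force: [-0.2, 1.0, -0.0]
finger_gap: 0.0428
grip_force: 0.0
```

```bash
python3 foot.py 70
```

```text
brass n 23 sum 1963 cx 361.6434029546612 cy 219.2027508914926 bottom 221
px/mm [-0.06742542  0.32388266]
F [0.4 0.2 0.1] T [-0.052 -0.06   0.003] gap 0.04241685679921711
t 17.23 tcp [0.545  0.1591 0.2285] psi 93.47 tilt [ 0.0005 -0.0007] q [ 0.24 -0.09  1.77 -0.    1.46  0.18]
shift shares [-0.0007 -0.0009  0.002 ] norm 0.002 turn share 0.0
```

Released with no force on the wrist. Lifting clear.

{"fn": "carry_out", "kwargs": {
  "rows": [0.5, 0, 0, -0.06, 0, 0, 0, 0.5, 0, 0, -0.12, 0, 0, 0, 0.5, 0, 0, -0.15, 0, 0, 0, 0.5, 0, 0, -0.15, 0, 0, 0, 0.5, 0, 0, -0.1, 0, 0, 0, 0.5, 0, 0, 0, 0, 0, 0]
}}

```text
time: 17.98
tcp_pos: [0.5451, 0.1592, 0.3767]
orientation: [0.002, 0.685, 0.728, 0.002]
wrist_force: [0.5, -1.1, -1.0]
finger_gap: 0.0428
grip_force: 0.0
```

```bash
python3 foot.py end; python3 - <<'E'
from h import *
a=load('f_end');b=load('scene0');w=grab('wrist','wrist5')
P=proj(a,[[.5438,.1592,.119],[.5438,.1592,.209]]);print(P)
c=lambda i,x,y,W,H:cv2.resize(i[y:y+H,x:x+W],(400,480),interpolation=cv2.INTER_CUBIC)
cv2.imwrite('pics/crop6.png',np.hstack([c(a['img'],320,135,100,120),c(w['img'],156,30,200,240)])[:,:,::-1])
E
```

```text
brass n 23 sum 1892 cx 361.62684989429175 cy 219.2130021141649 bottom 221
px/mm [-0.06742542  0.32388266]
F [ 0.  -0.7 -0.4] T [-0.052 -0.031  0.021] gap 0.043059183715443386
t 18.02 tcp [0.545  0.1591 0.3748] psi 93.46 tilt [ 0.0023 -0.0003] q [ 0.24 -0.13  1.57 -0.    1.7   0.18]
shift shares [-0.0006 -0.002   0.5874] norm 0.587 turn share 0.0
[[368.48550672 189.61665298]
 [375.63907403 154.59946643]]
```

View pics/crop6.png

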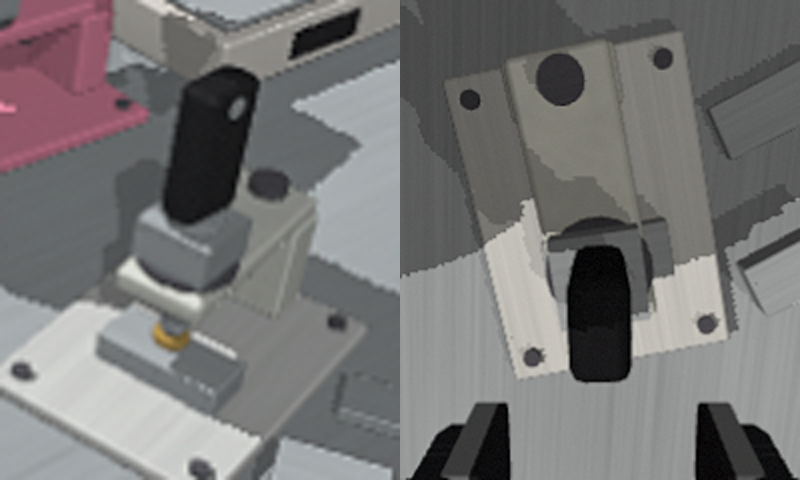

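The crop shows the driver upright with its shoulder on the head, the foot resting on the block, the block in place and the gripper clear. Handing in.

```bash
python3 -c "
from rig import ctrl
print(ctrl.sign_off())"
```

```text
the job is handed in; nothing more can be done
None
```

The driver stands upright and seated in the white press's stop screw, with the foot pushed in an estimated 1.8 mm (judged from the turn past contact); I handed the job in at 18 s, and no verdict was shown.

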